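# Vent and open the airtight incense jar

### The arm

A 6-joint arm with a two-finger parallel gripper is mounted at the origin on the work surface. World frame = base frame: x ahead of the robot, y to its left, z up, the work surface at z = 0. Lengths are in m, angles in rad, forces in N, time in s.
With the tool pointing down it reaches from about 0.225 to 0.725 m from the base axis. Payload 3.1 kg.
Tool frame: the origin (TCP) lies at the very end of the fingers, on their centre line; the grasp point (between the pads) lies 19 mm behind it; z points along the fingers, y is the line along which they close (so a half turn about z gives the same grasp; the last joint's range is limited). The gripper opens to 85 mm and grips with 20 to 120 N. Pads are 22 mm wide; open, the fingers measure 114 mm over their backs; the gripper's body (76 mm by 85 mm) begins 54 mm behind the grasp point. The pads swing forward as they close: fully open they stand 13 mm farther back than shut.
Start: joints at [1.217, 0.048, 0.099, 1.622, 0, 1.443], TCP at [0.118, 0.512, 0.231] pointing down, gripper open.
Joint ranges: [-2.91, 2.91], [-0.99, 1.94], [-1.21, 1.42], [-2.12, 2.29], [-1.49, 1.47], [-3.14, 3.14]. Speed limits (rad/s): [2.79, 2.79, 3.14, 3.14, 3.14, 3.14].

### API

Orientations are given as a unit quaternion [x, y, z, w].
In Python, from bench import monitor, camera, robot gives the robot as it stands.
- The arm moves only by the tool send_rows, never from a script. Its argument "rows" is a list of rows, each a list of 5 numbers: the shift along the world's x, y, z in mm, then the turn about the world's z in rad, then the closure, from -1 (fully open) to 1 (shut). A call has 1 to 8 rows; each row is the pose to reach, as a shift and turn from the pose commanded when the call began; what a row does not reach only later rows make up. A row lasts 1/10 s, in which the tool goes at most 50 mm and 8.59 degrees, less where a joint would pass 70% of its speed; a pose out of reach is approached as far as the arm can. A call with a gripper value outside its range is refused whole. The fingers move at their own pace and stop on an object; "squeeze" is the grip in N (left out, the last holds). Time passes only in rows, so rows that repeat a pose let the fingers close. It gives the time, the measured TCP pose, the force, the opening and the grip force at its end, in the units of the state.
- monitor.observe(): the state, without advancing time (a new reading comes with each control period).
- camera(name): name is "scene" or "side" or "wrist"; returns a dict with "image" (420x560x3 uint8, red, green, blue), "depth" (420x560 float32, m along the optical axis (not along the pixel's ray), 0 where there is no reading), "K" (3x3 intrinsics, pixels), "world_to_cam" (4x4, takes a point from world to camera coordinates). Camera axes: x right, y down, z forward; pixel columns grow to the right and rows downward; lengths in m; the calibration is good to about 2 mm. The wrist camera is an equidistant fisheye: a pixel r from the principal point sees the ray r / f radians off the axis. A picture is of the moment at which its call begins.
- robot.hand_in(): hands the job in; it is judged then, once.
The state is a dict: "time": time; "joints": joint angles; "qvel": joint speeds; "tau": joint torques, N m; "eef_pos": TCP position; "tool_rot": TCP orientation; "ft_force": force on the tool from outside, world axes, zero at the start; "ft_torque": the same for the moment, N m; "finger_gap": finger opening in m; "grasp_force": force on a finger pad.
Only numpy, scipy, OpenCV 4.12 (cv2) and the standard library are available. Lean on these libraries where they do the work, as an engineer would, in place of code of your own. Each camera call takes 0.05 s, during which the arm holds its last target. There are 200 camera calls.

### The job

Open the amber airtight incense jar that stands in the bamboo caddy: push the orange vent cap on its lid down and let it spring back, so the vacuum is gone, then unscrew the grey lid anticlockwise while the caddy braces the jar, and stop turning once the threads let go. Lift the lid straight up and finish still holding it level about two centimetres above the mouth of the jar, with the jar left standing down in its well and everything else left where it is.

Things in the scene. Friction and masses are not known exactly. Their poses are not given: they have to be found in the camera images.
- lid: Round grey twist-off lid with a ribbed edge, 60 mm across, 26 mm high, 140 g, on the amber jar. Origin: centre of its lower edge; z up; x towards the white dash on its top. Its flat top is 26 mm above the origin, with the orange vent cap in the middle. While it is closed there is a free gap of 4 to 5 mm between its lower edge and the jar's flat shoulder. Three thread lugs inside.
- lid_dash (a point): White dash on the lid's top, 23 mm from its axis along the lid's x, 26 mm above its origin. Closed, it is within 6 degrees of the jar's dash (about the axis). Turned anticlockwise seen from above, the threads let go at 36 to 40 degrees from the jar's dash; stop between there and 70 degrees, as the lugs soon run against stops. A turn of 50 to 60 degrees frees the lid from any start.
- vent (a joint): The orange vent cap in the middle of the lid, 25 mm across: how far it is pressed down, 0 (up) to 0.005 m (bottomed). A spring pushes it back up: 2 N to start it, 6.5 N at the bottom.
- vent_top (a point): Centre of the top face of the orange vent cap, 44 mm above the lid's origin when it is up.
- jar: Square amber glass jar, 450 g, body 66 x 66 mm and 76 mm high, then a round neck 40 mm across (50 mm over its thread lugs) up to the mouth. Origin: centre of its underside; z up; x towards the white dash on its shoulder. It stands loose in one of the two wells of the caddy with 1.5 mm of play on each side; the well lets it turn by at most about 3 degrees.
- jar_mouth (a point): Centre of the mouth of the amber jar at the level of its rim, 96 mm above the jar's origin. Closed, the lid's origin is 15 mm below this point. A sprung rubber ring in the lid presses on the rim with about 15 N, so the lid is tight (about 0.3 to 0.5 N m); when the threads let go it pushes the lid up by about 2 mm.
- caddy: Fixed bamboo caddy, 90 x 254 mm, floor 12 mm thick, with a square well (walls 30 mm high above that floor, 8 mm thick) at each end, 82 mm either way from the middle along its y axis, and a shallow trough with incense cones between them. Origin: centre of its underside. It does not move.
- tea_jar: Square clear glass jar with a plain dark wooden lid and no vent cap, in the other well of the caddy, 66 x 66 mm and 105 mm high. Origin: centre of its underside. Leave it alone.
- tray: Fixed rattan tray 240 x 300 mm, 45 mm high, left of the caddy, holding the tealight holder and the hand grip. Origin: centre of its underside.
- tealight_holder: White ceramic tealight holder, 76 mm across, 45 mm high, in the tray. Origin: centre of its underside. Leave it alone.
- squeeze_grip: Black plastic hand grip with a steel spring, about 145 x 106 mm and 26 mm high, lying in the tray. Origin: middle of its underside. Leave it alone.
- cork_block: Cork yoga block 225 x 120 mm, 75 mm high, right of the caddy. Origin: centre of its underside. Leave it alone.
- mala_box: Dark wooden box 154 x 114 mm, 62 mm high, with a ring of beads on its lid, nearer the robot on the left. Origin: centre of its underside. Leave it alone.
- glass_bowl: Green glass bowl, 130 mm across, 55 mm high, beyond the caddy on the right. Origin: centre of its underside. Leave it alone.
Things that resemble listed ones, but are neither listed nor needed, are in the scene too. What is shaped like the lid but blue is not meant.

How it is judged:
By the outcome, as a careful person would: the job done as asked, in the order asked, and still so for the second after the job is handed in, while the arm keeps its last pose, push and grip.
It also fails if it takes over 38 s, if anything falls off the work surface, if the arm or the gripper's body presses on something with over 40 N, if the wrist force passes 120 N, or if a joint passes its speed limit or range.

## Working session

There is one attempt and no reset: what is moved stays moved. The work goes in short steps, Python scripts to look and compute and a tool call to move; the robot and the scene stay as the last step left them, time stands still between calls to the robot, and variables do not carry over. Pictures are saved under pics/ and viewed, at most 10 in all, crops included, and the job is handed in when it is done.

Besides the shell and the picture viewer there is one more tool, called after ">>>" as name(argument=value, ...) on one line, values as JSON. send_rows: Moves the arm, as the interface text tells. Its arguments: {"type":"object","properties":{"rows":{"type":"array","items":{"type":"array","items":{"type":"number"}}},"squeeze":{"type":"number"}},"required":["rows"]}

```bash
mkdir -p pics; ls; cat > h.py <<'E'
import numpy as np, cv2
from bench import monitor, camera, robot
def save(n,im,crop=None,s=1):
    if crop: r0,r1,c0,c1=crop; im=im[r0:r1,c0:c1]
    cv2.imwrite('pics/'+n+'.png',cv2.resize(im,None,fx=s,fy=s,interpolation=cv2.INTER_CUBIC)[:,:,::-1])
def ray(c,u,v,fish=False):
    K=c['K'];x=(u-K[0,2])/K[0,0];y=(v-K[1,2])/K[1,1]
    if fish:
        r=np.hypot(x,y);d=np.array([np.sin(r)*x/max(r,1e-9),np.sin(r)*y/max(r,1e-9),np.cos(r)])
    else: d=np.array([x,y,1.])
    T=np.linalg.inv(c['world_to_cam']);return T[:3,3],T[:3,:3]@d
def onz(c,u,v,z,fish=False):
    o,d=ray(c,u,v,fish);return o+d*(z-o[2])/d[2]
def bydepth(c,u,v):
    o,d=ray(c,u,v);return o+d*c['depth'][int(v),int(u)]
E
python3 - <<'E'
from h import *
a=camera('scene');b=camera('side');
np.savez('first.npz',**{'a_'+k:v for k,v in a.items()},**{'b_'+k:v for k,v in b.items()})
save('scene0',a['image'],s=1.4);save('side0',b['image'],s=1.4)
print(monitor.observe())
E
```

```text
pics
{'time': 0.1, 'joints': array([ 1.21721167e+00,  4.86692379e-02,  9.77063520e-02,  1.62204345e+00,
       -3.76050601e-05,  1.44297123e+00]), 'qvel': array([ 0.00080351, -0.00131369,  0.0036249 ,  0.00021396, -0.00013669,
       -0.00173155]), 'tau': array([ 3.01821332e-03, -3.39849222e+01,  3.20936465e+01,  1.57709210e-02,
       -1.86638204e-04,  9.54552704e-07]), 'eef_pos': array([0.11735072, 0.51111234, 0.23021399]), 'tool_rot': array([ 1.12640130e-01,  9.93635235e-01, -1.07763064e-03, -2.45158759e-04]), 'ft_force': array([ 0.27503844,  0.15891269, -0.21109667]), 'ft_torque': array([ 0.00389737,  0.01314175, -0.00762499]), 'grasp_force': 0.0, 'finger_gap': 0.08515444669951512}
```

View pics/scene0.png

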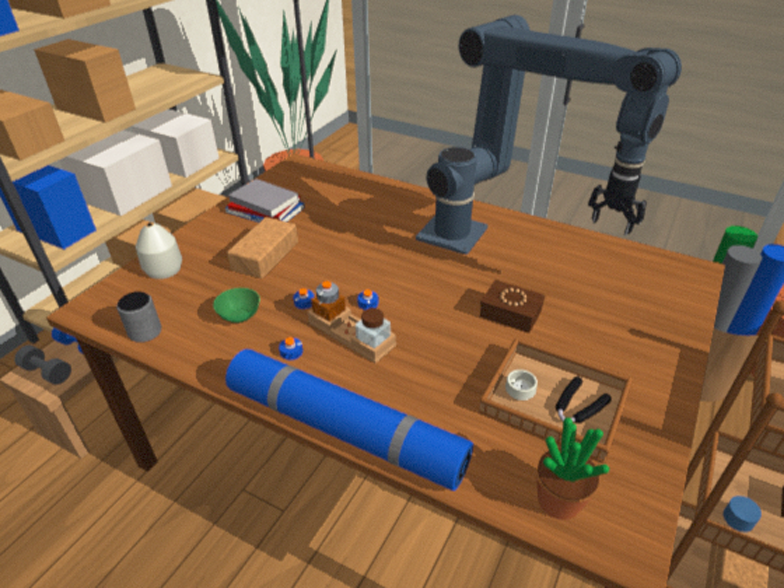

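View pics/side0.png

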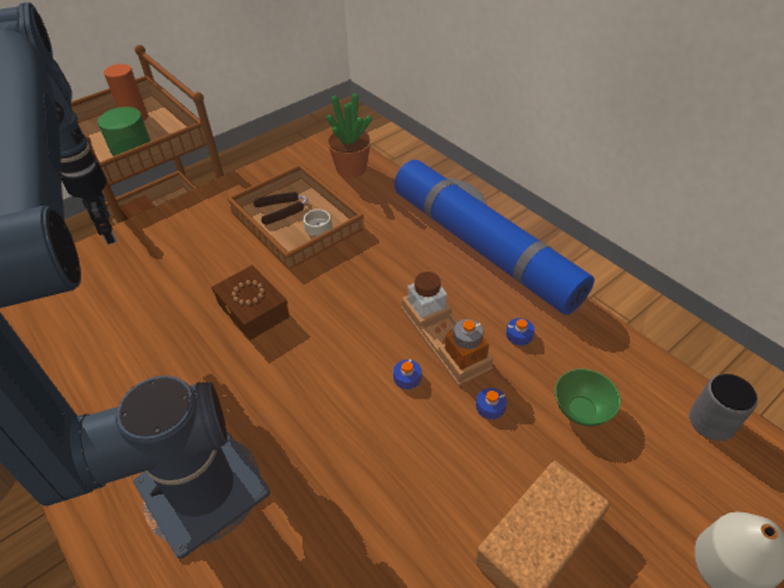

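Scene and side both show four orange caps. Three are on blue lids standing on the table, at side (407,370), (491,400) and (520,328). One is on the grey lid on the amber jar in the caddy, at side (468,330) and scene (326,288), and that one fits the description. I'll confirm it in a crop and measure.

```bash
python3 - <<'E'
from h import *
f=np.load('first.npz');a={k[2:]:f[k] for k in f if k[0]=='a'};b={k[2:]:f[k] for k in f if k[0]=='b'}
save('crop',np.hstack([cv2.resize(b['image'][185:285,280:380],(400,400),interpolation=2),cv2.resize(a['image'][180:260,200:280],(400,400),interpolation=2)]))
def oranges(c,n):
    h=cv2.cvtColor(c['image'],cv2.COLOR_RGB2HSV);m=cv2.inRange(h,(5,215,200),(16,255,255))
    k,_,s,ce=cv2.connectedComponentsWithStats(m)
    for i in range(1,k):
        if s[i,4]>12: print(n,s[i],ce[i].round(1),bydepth(c,*ce[i]).round(3))
oranges(a,'scene');oranges(b,'side')
E
```

```text
scene [230 201   6   4  20] [232.8 202.6] [ 0.579 -0.121  0.136]
scene [214 206   5   4  17] [215.9 207.6] [ 0.543 -0.236  0.042]
scene [260 207   5   4  16] [262.  208.5] [ 0.464 -0.064  0.047]
scene [204 241   5   5  23] [206.2 243. ] [ 0.734 -0.144  0.044]
side [331 229   8   6  35] [334.5 231.4] [ 0.583 -0.12   0.136]
side [369 229   7   4  23] [372.3 230.5] [ 0.738 -0.144  0.039]
side [287 259   7   5  29] [290.2 261.1] [ 0.462 -0.067  0.044]
side [348 279   8   6  36] [351.3 281.9] [ 0.547 -0.234  0.042]
```

View pics/crop.png

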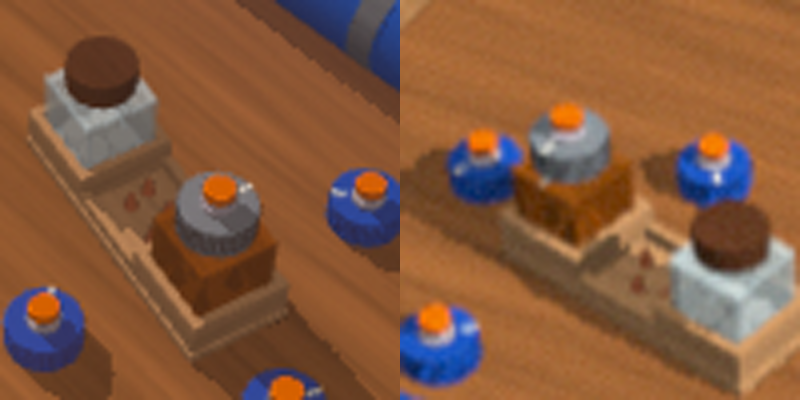

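The crop confirms it: the grey ribbed lid with the orange cap is on the amber jar in the caddy. The cap top measures z≈0.136 against an expected 0.137, at about (0.581,-0.120). Now I'll approach at height.

>>> send_rows(rows=[[50, -70, 20, 0, -1], [110, -150, 20, 0, -1], [170, -230, 20, 0, -1], [230, -310, 20, 0, -1], [290, -390, 20, 0, -1], [350, -470, 20, 0, -1], [405, -550, 20, 0, -1], [440, -600, 20, 0, -1]])

```text
time: 0.9
eef_pos: [0.3548, 0.1892, 0.2493]
tool_rot: [0.113, 0.994, 0.0, -0.0]
ft_force: [1.0, 0.4, 1.1]
finger_gap: 0.0855
grasp_force: 0.0
```

>>> send_rows(rows=[[30, -40, 0, 0, -1], [60, -80, 0, 0, -1], [90, -120, 0, 0, -1], [120, -160, 0, 0, -1], [150, -200, 0, 0, -1], [180, -245, 0, 0, -1], [200, -280, 0, 0, -1], [205, -288, 0, 0, -1]])

```text
time: 1.7
eef_pos: [0.5604, -0.1012, 0.2472]
tool_rot: [0.115, 0.993, -0.001, -0.001]
ft_force: [0.7, 0.2, -0.3]
finger_gap: 0.0851
grasp_force: 0.0
```

```bash
python3 - <<'E'
from h import *
c=camera('wrist');np.savez('w1.npz',**c);save('w1',c['image'],s=1.4)
s=monitor.observe();print(s['time'],s['eef_pos'],s['joints'],s['ft_force'])
print(c['K'],np.linalg.inv(c['world_to_cam']))
E
```

```text
1.75 [ 0.56011123 -0.10040081  0.24743107] [-2.94700546e-01  1.72124552e-01  2.66065852e-01  1.66692234e+00
 -9.07957100e-04 -6.46659912e-02] [ 0.40394941 -1.13539877 -0.0299363 ]
[[325.1922621    0.         275.84168756]
 [  0.         325.1922621  208.04377041]
 [  0.           0.           1.        ]] [[ 2.28450173e-01  9.37610816e-01  2.62100127e-01  4.94499447e-01]
 [ 9.73555282e-01 -2.19795798e-01 -6.22889997e-02 -8.57995021e-02]
 [-7.94333148e-04  2.69398896e-01 -9.63028351e-01  3.90940469e-01]
 [ 0.00000000e+00  0.00000000e+00  0.00000000e+00  1.00000000e+00]]
```

View pics/w1.png

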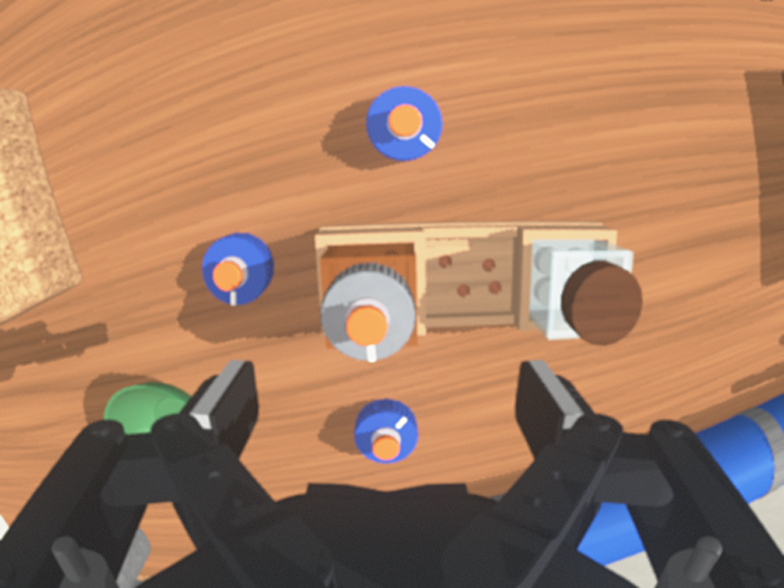

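The wrist view shows the grey lid centred near (368,312), the orange cap at (367,326) and its white dash at (371,352). The tea jar is on the right, well clear of the jaws.

```bash
python3 - <<'E'
from h import *
c=dict(np.load('w1.npz'));im=c['image'];h=cv2.cvtColor(im,cv2.COLOR_RGB2HSV)
def comp(m,u,v,r=45):
    k,l,s,ce=cv2.connectedComponentsWithStats(m)
    i=min((i for i in range(1,k) if s[i,4]>10),key=lambda i:np.hypot(*(ce[i]-[u,v])));return ce[i],s[i],(l==i)
ce,s,_=comp(cv2.inRange(h,(5,130,180),(20,255,255)),262,233);v=onz(c,*ce,.137,True);print('vent',ce,s,v)
m=cv2.inRange(h,(0,0,225),(180,40,255));ce,s,_=comp(m,265,252);d=onz(c,*ce,.119,True);print('dash',ce,s,d)
ce,s,_=comp(cv2.inRange(h,(80,0,80),(140,70,215)),263,223)[0:3];print('grey',ce,s,onz(c,*ce,.119,True))
print('dash angle deg, r',np.degrees(np.arctan2(*(d-v)[1::-1])),np.hypot(*(d-v)[:2]))
p=monitor.observe()['eef_pos'];print('shift mm',(v-p)*1000)
E
```

```text
vent [261.2224 232.1264] [247 219  29  28 625] [ 0.58105397 -0.1187835   0.137     ]
dash [264.86567164 252.13432836] [262 247   7  12  67] [ 0.60674077 -0.12260498  0.119     ]
grey [263.5743427  220.29918404] [ 230  192   66   64 2206] [ 0.57693557 -0.1164347   0.119     ]
dash angle deg, r -8.461944519575509 0.02596951432649898
shift mm [  20.94274205  -18.38269698 -110.43106565]
```

>>> send_rows(rows=[[11, -9, -40, 0, 1], [22, -19, -75, 0, 1], [22, -19, -95, 0, 1], [22, -19, -100, 0, 1], [22, -19, -100, 0, 1], [22, -19, -100, 0, 1], [22, -19, -100, 0, 1]], squeeze=30)

```text
time: 2.45
eef_pos: [0.5823, -0.1158, 0.1521]
tool_rot: [0.112, 0.994, -0.0, 0.002]
ft_force: [-0.1, 0.1, -0.0]
finger_gap: 0.0001
grasp_force: 0.0
```

```bash
python3 - <<'E'
from h import *
s=monitor.observe();print(s['time'],s['eef_pos'],s['joints'],s['ft_force'])
b=camera('side');save('press',b['image'],(185,285,280,380),5)
E
```

```text
2.45 [ 0.58230542 -0.11580341  0.15210928] [-3.09282874e-01  2.18809470e-01  1.30288992e-01  1.47829161e+00
  9.76540969e-05 -8.41713791e-02] [-0.11461306  0.10631168 -0.0067506 ]
```

View pics/press.png

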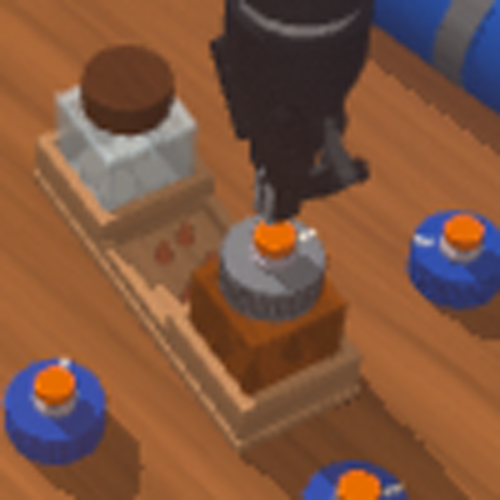

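The closed tips (crop 275,215) are just above the cap (275,238). I'll nudge y by 3 mm and lower until the force rises.

>>> send_rows(rows=[[0, -3, -6, 0, 1], [0, -3, -11, 0, 1], [0, -3, -13, 0, 1], [0, -3, -14, 0, 1], [0, -3, -15, 0, 1], [0, -3, -16, 0, 1], [0, -3, -16, 0, 1]])

```text
time: 3.2
eef_pos: [0.5812, -0.1192, 0.1341]
tool_rot: [0.113, 0.994, -0.0, 0.0]
ft_force: [-1.6, 0.2, 4.3]
finger_gap: -0.0003
grasp_force: 2.3
```

>>> send_rows(rows=[[0, 0, -1, 0, 1], [0, 0, -2, 0, 1], [0, 0, -3, 0, 1], [0, 0, -3.5, 0, 1], [0, 0, -3.5, 0, 1], [0, 0, -3.5, 0, 1]])

```text
time: 3.8
eef_pos: [0.5814, -0.1192, 0.1323]
tool_rot: [0.113, 0.994, -0.0, 0.001]
ft_force: [-3.4, -0.3, 9.6]
finger_gap: -0.0
grasp_force: 5.0
```

Bottomed at 9.6 N. One firmer push, then release, rise and open.

>>> send_rows(rows=[[0, 0, -0.7, 0, 1], [0, 0, -0.7, 0, 1], [0, 0, 5, 0, 1], [0, 0, 12, 0, 1], [0, 0, 40, 0, 1], [0, 0, 60, 0, -1], [0, 0, 60, 0, -1], [0, 0, 60, 0, -1]])

```text
time: 4.6
eef_pos: [0.5815, -0.1188, 0.1896]
tool_rot: [0.113, 0.994, 0.0, 0.0]
ft_force: [-0.2, 0.5, -0.5]
finger_gap: 0.0435
grasp_force: 0.0
```

>>> send_rows(rows=[[0, 0, 0, 0, -1], [0, 0, 0, 0, -1], [0, 0, 0, 0, -1], [0, 0, 0, 0, -1]])

```text
time: 5.0
eef_pos: [0.5809, -0.1189, 0.1893]
tool_rot: [0.113, 0.994, 0.0, -0.001]
ft_force: [-0.2, 0.4, -0.1]
finger_gap: 0.0852
grasp_force: 0.0
```

```bash
python3 - <<'E'
from h import *
c=camera('wrist');np.savez('w2.npz',**c);save('w2',c['image'],s=1.4)
h=cv2.cvtColor(c['image'],cv2.COLOR_RGB2HSV)
for n,m,z in(('orange',cv2.inRange(h,(5,130,180),(20,255,255)),.137),('white',cv2.inRange(h,(0,0,225),(180,40,255)),.119),('grey',cv2.inRange(h,(80,0,80),(140,70,215)),.119)):
    k,l,s,ce=cv2.connectedComponentsWithStats(m)
    for i in range(1,k):
        p=onz(c,*ce[i],z,True)
        if s[i,4]>40 and np.hypot(p[0]-.582,p[1]+.12)<.04: print(n,s[i],ce[i],p)
s=monitor.observe();print(s['time'],s['eef_pos'],s['ft_force'],s['finger_gap'])
E
```

```text
orange [ 232  166   87   37 1021] [272.98139079 176.40940255] [ 0.54840893 -0.11331879  0.137     ]
orange [ 258  210   37   36 1071] [275.97478992 227.61904762] [ 0.58101918 -0.11892676  0.137     ]
white [266 204  31  22 135] [283.14074074 209.52592593] [ 0.57543899 -0.11259507  0.119     ]
white [275 247   9  14 105] [279.18095238 253.51428571] [ 0.60679133 -0.12246632  0.119     ]
grey [ 235  177   84   82 3524] [278.22985244 212.75283768] [ 0.57693139 -0.11638157  0.119     ]
5.05 [ 0.58099146 -0.11889312  0.18956145] [ 0.32193663 -0.66785302 -0.21796706] 0.08522193563099935
```

View pics/w2.png

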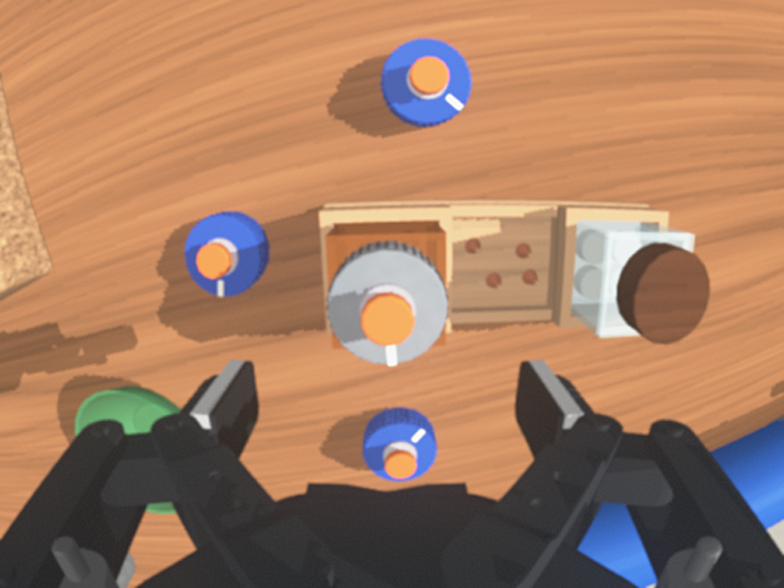

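The vent is back up at (0.581,-0.119), centred between the jaws (388 vs mid 385 px). I'll lower around the lid and grip.

>>> send_rows(rows=[[0, 0, -35, 0, -1], [0, 0, -65, 0, -1], [0, 0, -90, 0, -1], [0, 0, -100, 0, -1], [0, 0, -103.5, 0, -1], [0, 0, -103.5, 0, -1], [0, 0, -103.5, 0, -1]])

```text
time: 5.75
eef_pos: [0.5824, -0.1194, 0.0885]
tool_rot: [0.113, 0.994, -0.0, 0.002]
ft_force: [0.1, -1.1, 0.6]
finger_gap: 0.0852
grasp_force: 0.0
```

>>> send_rows(rows=[[0, 0, 0, 0, 1], [0, 0, 0, 0, 1], [0, 0, 0, 0, 1], [0, 0, 0, 0, 1], [0, 0, 0, 0, 1], [0, 0, 0, 0, 1]], squeeze=70)

```text
time: 6.35
eef_pos: [0.5823, -0.1188, 0.0886]
tool_rot: [0.112, 0.994, 0.0, 0.001]
ft_force: [-0.4, 1.9, 6.9]
finger_gap: 0.0584
grasp_force: 75.5
```

```bash
python3 - <<'E'
from h import *
s=monitor.observe();print(s['time'],s['eef_pos'],s['ft_force'],s['ft_torque'],s['finger_gap'],s['grasp_force'])
b=camera('side');a=camera('scene');save('grip',np.hstack([cv2.resize(b['image'][185:285,280:380],(400,400),interpolation=2),cv2.resize(a['image'][160:240,200:280],(400,400),interpolation=2)]))
E
```

```text
6.35 [ 0.58230962 -0.11884318  0.08857246] [-0.43605585  1.86803691  6.91552624] [0.24101221 0.14591717 0.03032106] 0.058439841071683464 75.50817425362766
```

View pics/grip.png

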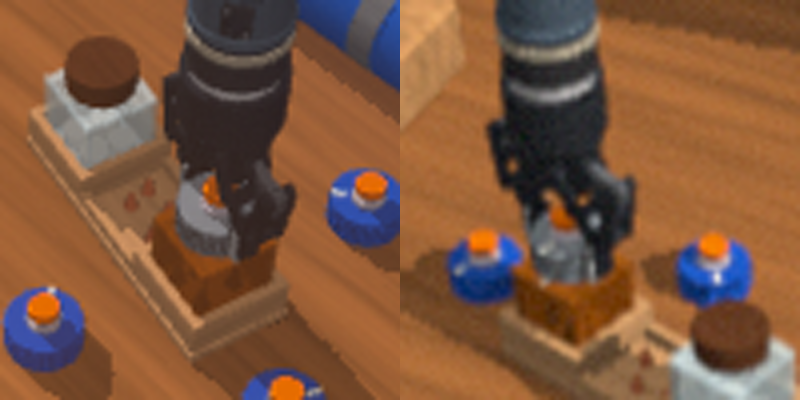

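Both views show the pads on the lid's sides (side crop ~(240,215)), clear of the shoulder, with a gap of 58.4 mm. Turning starts now, in two halves.

>>> send_rows(rows=[[0, 0, 0, 0.07, 1], [0, 0, 0, 0.14, 1], [0, 0, 0, 0.21, 1], [0, 0, 0, 0.28, 1], [0, 0, 0, 0.35, 1], [0, 0, 0, 0.42, 1], [0, 0, 0, 0.48, 1], [0, 0, 0, 0.5, 1]])

```text
time: 7.25
eef_pos: [0.5828, -0.1198, 0.0892]
tool_rot: [-0.137, 0.991, -0.001, 0.002]
ft_force: [-0.9, -0.9, 7.0]
finger_gap: 0.0582
grasp_force: 75.7
```

```bash
python3 - <<'E'
from h import *
s=monitor.observe();q=s['tool_rot'];print(s['time'],s['eef_pos'],s['ft_force'],s['ft_torque'],s['finger_gap'],s['grasp_force'],'yaw',2*np.arctan2(q[1],q[0]),s['joints'])
E
```

```text
7.25 [ 0.58275178 -0.11984256  0.08919856] [-0.93259739 -0.89684811  7.0044249 ] [ 0.02069724  0.14713608 -0.21454916] 0.05821688532456766 75.71171287447214 yaw 3.416506362010554 [-3.15177844e-01  2.38484190e-01  2.79282340e-02  1.35564832e+00
 -6.17295465e-04 -5.90092969e-01]
```

>>> send_rows(rows=[[0, 0, 0, 0.07, 1], [0, 0, 0, 0.14, 1], [0, 0, 0, 0.21, 1], [0, 0, 0, 0.28, 1], [0, 0, 0, 0.35, 1], [0, 0, 0, 0.42, 1], [0, 0, 0, 0.47, 1], [0, 0, 0, 0.47, 1]])

```text
time: 8.05
eef_pos: [0.5833, -0.1193, 0.0901]
tool_rot: [-0.364, 0.931, -0.002, 0.002]
ft_force: [-0.5, 1.5, 9.0]
finger_gap: 0.0585
grasp_force: 76.1
```

```bash
python3 - <<'E'
from h import *
s=monitor.observe();q=s['tool_rot'];print(s['time'],s['eef_pos'],s['ft_force'],s['ft_torque'],s['finger_gap'],s['grasp_force'],'yaw',2*np.arctan2(q[1],q[0]))
c=camera('wrist');np.savez('w3.npz',**c);save('w3',c['image'],(130,330,150,410),3)
E
```

```text
8.05 [ 0.58327273 -0.11926891  0.09010281] [-0.50523159  1.48622097  9.03620251] [0.30276466 0.18446325 0.0548156 ] 0.058469688953334 76.0545841511339 yaw 3.8868702406402784
```

View pics/w3.png

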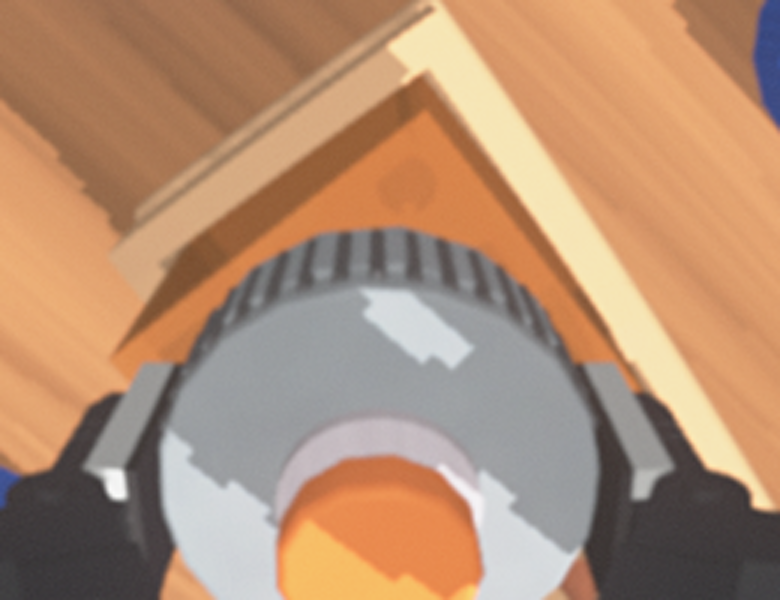

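The jar sits square in its well and the lid has turned 55.6°. The resisting moment dropped from 0.21 to about 0 N m, so the threads have let go. I'll lift gently first to check.

>>> send_rows(rows=[[0, 0, 1, 0, 1], [0, 0, 2, 0, 1], [0, 0, 3, 0, 1], [0, 0, 4, 0, 1], [0, 0, 5, 0, 1], [0, 0, 6, 0, 1], [0, 0, 6, 0, 1]])

```text
time: 8.8
eef_pos: [0.5807, -0.1186, 0.0915]
tool_rot: [-0.364, 0.932, 0.001, -0.001]
ft_force: [2.5, 1.4, -1.1]
finger_gap: 0.0588
grasp_force: 75.0
```

Fz is -1.1 N, which is the lid's weight alone, so the jar isn't being lifted. Raising to 2 cm.

>>> send_rows(rows=[[0, 0, 5, 0, 1], [0, 0, 10, 0, 1], [0, 0, 16, 0, 1], [0, 0, 22, 0, 1], [0, 0, 28, 0, 1], [0, 0, 32, 0, 1], [0, 0, 32, 0, 1], [0, 0, 32, 0, 1]])

```text
time: 9.6
eef_pos: [0.5813, -0.1191, 0.1247]
tool_rot: [-0.364, 0.932, -0.0, 0.0]
ft_force: [-1.0, 0.2, -1.1]
finger_gap: 0.0583
grasp_force: 75.2
```

```bash
python3 - <<'E'
from h import *
s=monitor.observe();print(s['time'],s['eef_pos'],s['ft_force'],s['ft_torque'],s['finger_gap'],s['grasp_force'])
b=camera('side');a=camera('scene');save('lift',np.hstack([cv2.resize(b['image'][185:285,280:380],(400,400),interpolation=2),cv2.resize(a['image'][160:240,200:280],(400,400),interpolation=2)]))
E
```

```text
9.6 [ 0.58125798 -0.11907295  0.1247264 ] [-1.00684766  0.22228749 -1.12752874] [-0.022432    0.02869551  0.0142706 ] 0.0582592355342961 75.21722017787397
```

View pics/lift.png

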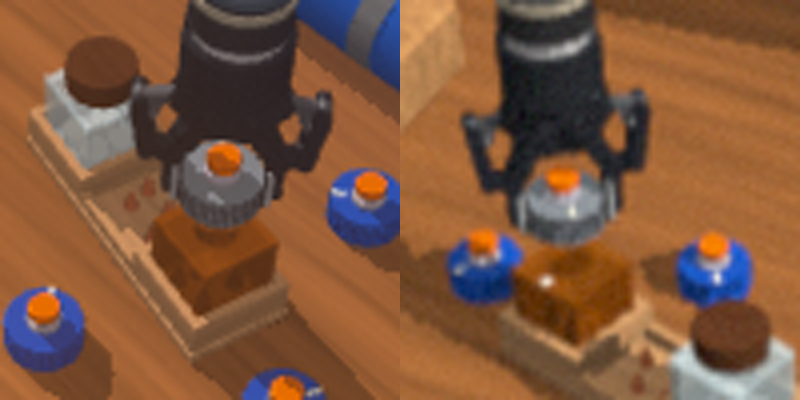

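Both views show the lid level in the jaws with a clear gap over the jar (side crop neck ~(215,225)). The jar is still down in its well. One height check, then hand in.

```bash
python3 - <<'E'
from h import *
zs=[]
for n,u,v in(('side',336,224),('scene',232.5,196)):
    c=camera(n);h=cv2.cvtColor(c['image'],cv2.COLOR_RGB2HSV);m=cv2.inRange(h,(5,215,200),(16,255,255))
    k,_,s,ce=cv2.connectedComponentsWithStats(m);i=min(range(1,k),key=lambda i:np.hypot(*(ce[i]-[u,v])))
    p=bydepth(c,*ce[i]);print(n,ce[i],p);zs.append(p[2])
z=np.mean(zs)-.044-.108;print('lid above mouth',z)
if .015<z<.025: print(robot.hand_in())
E
```

```text
side [336.26666667 222.86666667] [ 0.58879132 -0.1179668   0.16713559]
scene [232.         195.33333333] [ 0.58383299 -0.11740369  0.1742139 ]
lid above mouth 0.018674747212726425
the job is handed in; nothing more can be done
None
```

The job is handed in: I pressed the vent to the bottom and it sprang back up, turned the lid about 56° until the threads let go, and am holding it level about 19 mm above the mouth, with the jar still down in its well.

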